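Scrub the food flask and let the brush drip over the bin

TASK

A bottle brush has been left standing in the wet, open steel food flask: take it by its orange handle and scrub the flask with it, drawing it up about five centimetres and pushing it back down to the floor of the flask, twice, with the flask left standing where it is. Then lift the brush out and carry it over the things on the bench to the white tilt-out waste bin, which stands tilted open, so that it can drip off there. Finish still holding the brush: upright and at rest, over the middle of the bin's mouth with the bristles about two centimetres above it, never touching the bin, and with the bin and everything else on the bench left as they were.

Things in the scene. Friction and masses are not known exactly. Their poses are not given: they have to be found in the camera images.
- brush: Bottle brush, 235 mm long, about 90 g, standing upright in the flask with its bristles down, within 6 mm of the middle. Origin: centre of the flat underside of the bristle head; z runs up along the brush to the handle. Rigid white round bristle head 50 mm in diameter from z = 0 to 75 mm, thin steel wire stem to 135 mm, orange handle from 135 to 235 mm, 22 mm wide along its x and 16 mm along its y with rounded edges.
- brush_grip (a point): Point on the brush's axis inside the orange handle, 205 mm above the brush's underside and 30 mm below the handle's top end: where to grip it, from above.
- flask: Wide-mouth insulated food flask of bare steel, loose, standing open, about 0.4 kg. Origin: centre of its underside, z up. 125 mm tall, 88 mm in diameter (82 mm at the neck); bore 74 mm, 68 mm at the mouth; its inner floor is 10 mm above its underside, so the brush standing in it starts with its underside 10 mm above the flask's origin. It may stand on the left or on the right.
- bin: Housing of the white plastic tilt-out waste bin, fixed to the bench: 130 mm deep (x), 170 mm wide (y), 160 mm tall, open in front. Origin: centre of its underside, z up; its front faces its own -x, roughly towards the robot. It may stand on the right or on the left.
- bin_tray (a joint): Opening angle of the bin's tray in rad: 0 shut, growing as the tray's front tilts out to the housing's -x about a hinge along the housing's lower front edge (12 mm up). It stands open at 0.76 to 0.90 and is held there by light friction. The tray is V-shaped: front wall 135 mm long with a small finger lip at its top, back wall 110 mm, side walls between, 150 mm wide.
- bin_mouth (a point): Centre of the open tray's mouth: midway between the top edges of the tray's front and back walls and midway across, 109 to 116 mm above the bench. The mouth is about 93 mm across from front to back and 144 mm wide, within 16 degrees of level; its higher edge, at the back, is about 122 mm above the bench. z is up within 4 degrees.
- paperweight: Glass marble paperweight, a clear ball 70 mm in diameter and 64 mm tall with a flat foot. Origin: centre of its underside.
- headlamp: Blue plastic headlamp, 41 x 66 x 45 mm, with a lens in front and a steel toggle switch on top up to 58 mm. Origin: centre of its underside.
- spray: Amber spray bottle of boot waterproofing with a black pump head, 43 mm in diameter, 110 mm tall. Origin: centre of its underside.
- wedge: Red silicone door wedge, 110 x 38 mm, 29 mm tall at its thick end. Origin: centre of its underside, x along it.
- flask_lid: The flask's steel lid lying open side up, 84 mm in diameter, 36 mm tall. Origin: centre of its underside.
- spikes_a: One stainless steel plate of the boot spike set, 90 x 66 mm, spikes up, 22 mm tall. Origin: centre of its underside.
- spikes_b: The other stainless steel plate of the boot spike set, the same size. Origin: centre of its underside.
Things that resemble listed ones, but are neither listed nor needed, are in the scene too. What is shaped like the brush but green, pink or turquoise is not meant.

How it is judged (in metres and radians):
On the way, in this order (a step that is already met when the one before it is completed fails the run):
1. the held brush is drawn up inside the flask, its underside at least 35 mm above the flask's floor (z of brush in the frame of flask between 0.045 and 0.115 m and contact force between the fingers and brush above 0.5 N and x of brush in the frame of flask between -0.03 and 0.03 m and y of brush in the frame of flask between -0.03 and 0.03 m), for 0.1 s.
2. it is pushed back down to within 12 mm of the flask's floor (z of brush in the frame of flask below 0.022 m and contact force between the fingers and brush above 0.5 N and x of brush in the frame of flask between -0.03 and 0.03 m and y of brush in the frame of flask between -0.03 and 0.03 m), for 0.1 s.
3. it is drawn up inside the flask a second time (all of step 1), for 0.1 s.
4. it is pushed back down a second time (all of step 2), for 0.1 s.
At the end, for the whole second after the job is handed in: The gripper still holds the brush, at rest and handle up within 8 degrees of vertical, its underside's centre within 20 mm sideways of the centre of the bin's mouth and 6 to 45 mm above it, touching neither bin nor flask; the flask stands upright on the bench within 50 mm of where it was (horizontal distance between brush and bin_mouth below 0.02 m and z of brush in the frame of bin_mouth between 0.006 and 0.045 m and angle between brush's own z axis and vertical below 0.14 rad and height (world z) of brush_grip above 0.25 m and contact force between the fingers and brush above 0.5 N and contact force between brush and bin below 0.1 N and contact force between brush and flask below 0.1 N and linear speed of brush below 0.03 m/s and angular speed of brush below 0.3 rad/s and angle between flask's own z axis and vertical below 0.06 rad and distance of flask from where it was at the start of the episode below 0.05 m and height (world z) of flask below 0.01 m and linear speed of flask below 0.02 m/s); the arm keeps its last pose, push and grip.
It fails at once if the brush touches the bin (contact force between brush and bin above 0.3 N).
It fails at once if the bin's tray is pushed: its mouth moves more than 10 mm (distance of bin_mouth from where it was at the start of the episode above 0.01 m).
It fails at once if the flask is tipped by more than 20 degrees or lifted more than 25 mm off the bench (angle between flask's own z axis and vertical above 0.35 rad or height (world z) of flask above 0.025 m).
It fails at once if any other thing on the bench (paperweight, headlamp, spray bottle, wedge, flask lid, spike plates) is moved more than 15 mm (distance of any of paperweight, headlamp, spray, wedge, flask_lid, spikes_a, spikes_b from where it was at the start of the episode above 0.015 m).
It also fails if it takes over 48 s, if anything falls off the work surface, if the arm or the gripper's body presses on something with over 40 N, if the wrist force passes 120 N, or if a joint passes its speed limit or range.

ROBOT

A 6-joint arm with a two-finger parallel gripper is mounted at the origin on the work surface. World frame = base frame: x ahead of the robot, y to its left, z up, the work surface at z = 0. Lengths are in mm, angles in rad, forces in N, time in s.
With the tool pointing down it reaches from about 350 to 800 mm from the base axis. Payload 7.3 kg.
Tool frame: the origin (TCP) lies midway between the tips of the shut fingers; the grasp point (between the pads) lies 19 mm behind it (tcp_to_grasp is the distance from the TCP to the grasp point, in mm); z points along the fingers, y is the direction in which the jaws open and shut (so a half turn about z gives the same grasp; the last joint's range is limited). The gripper opens to 85 mm and grips with 20 to 120 N. Pads are 22 mm wide; open, the fingers measure 114 mm over their backs; the gripper's body (76 mm by 85 mm) begins 54 mm behind the grasp point. The pads swing forward as they close: fully open they stand 13 mm farther back than shut.
Start: joints at [-1.257, 0.342, 1.524, -0, 1.275, -0.146], TCP at [233.003, -470.483, 231.322] pointing down, gripper open.
Joint ranges: [-2.53, 2.53], [-0.77, 2.02], [0.04, 2.7], [-1, 4.14], [0.28, 2.66], [-3.11, 3.11]. Speed limits (rad/s): [2.57, 2.57, 3.14, 3.14, 3.14, 3.14].

INTERFACE

Orientations are given as a unit quaternion [w, x, y, z].
In Python, from station import observe, camera, finish_job, boxes_of, tcp_to_grasp gives the robot as it stands.
- The arm moves only by the tool move_arm, never from a script. Its argument "series" is a list of rows, each a list of 7 numbers: the shift along the world's x, y, z in mm, then the turn, a rotation vector about the world's x, y, z in rad, then the finger opening in mm, from 0 to 85.4. In form: [[dx, dy, dz, rx, ry, rz, jaw], ...]. A call has 1 to 20 rows; each row shifts and turns the commanded pose from where the row before left it; what a row does not reach is not made up. A row lasts 1/12 s, in which the tool goes at most 41.7 mm and 7.16 degrees, less where a joint would pass 70% of its speed; a pose out of reach is approached as far as the arm can. A call is refused whole if a number of a shift passes 41.7 or a number of a turn 0.125, either way. A call with a gripper value outside its range is refused whole. The fingers move at their own pace and stop on an object; the grip force is fixed at half the most. Time passes only in rows, so rows that do not move let the fingers close. It gives the time, the measured TCP pose, the force and the opening at its end, in the units of the state.
- observe(): the state, without advancing time (a new reading comes with each control period).
- camera(name): name is "scene" or "top"; returns a dict with "img" (480x640x3 uint8, red, green, blue), "intrinsics" (3x3 intrinsics, pixels), "eye" and "rotation" of the camera in the world. Camera axes: x right, y up, looking along -z (the intrinsics and any distortion apply to the point x, -y, -z); pixel columns grow to the right and rows downward; lengths in mm; the calibration is good to about 2 mm. A picture is of the moment at which its call begins. There is no depth.
- finish_job(): hands the job in, once; it reports no verdict.
Trained networks look in the newest picture that a camera, given by its name, has taken for a name from the list of things; names that differ only in an ending like _2 or _b are one class to them, and where a whole thing is asked for, a point or a joint stands for the part that bears it (a point fixed in the world has none). Each returns a list of dicts, best first, with "p" (0 to 1); they miss things now and then, are a little off and sometimes report something else, mostly with a low value. They report only what shows in the picture. A call takes as long as a camera call. They do not tell look-alikes from the thing itself.
- boxes_of(camera, query): "bbox" ([left, top, width, height] as shares, 0 to 1, of the picture: columns of its width, rows of its height, round what is visible of it).
The state is a dict: "time_s": time; "qpos": joint angles; "joint_vel": joint speeds; "joint_efforts": joint torques, N m; "eef_pos": TCP position; "ee_rot": TCP orientation; "force": force on the tool from outside, world axes, zero at the start; "torque": the same for the moment, N m; "opening": finger opening in mm.
Only numpy, scipy, OpenCV 4.12 (cv2) and the standard library are available. Lean on these libraries where they do the work, as an engineer would, in place of code of your own. Each camera call takes 0.05 s, during which the arm holds its last target. There are 200 camera calls.

## Working session

There is one attempt and no reset: what is moved stays moved. The work goes in short steps, Python scripts to look and compute and a tool call to move; the robot and the scene stay as the last step left them, time stands still between calls to the robot, and variables do not carry over. Pictures are saved under pics/ and viewed, about 8 in all and at most 12, crops included, and the job is handed in when it is done.

Besides the shell and the picture viewer there is one more tool, called after ">>>" as name(argument=value, ...), one argument or row to a line, values as JSON. move_arm: Moves the arm, as the interface text tells. Its arguments: {"type":"object","properties":{"series":{"type":"array","items":{"type":"array","items":{"type":"number"}}}},"required":["series"]}

```bash
mkdir -p pics; cat > h.py <<'E'
import numpy as np, cv2
from station import observe, camera, finish_job, boxes_of, tcp_to_grasp
def ray(c,u,v):
    K=np.array(c["intrinsics"]);d=np.linalg.inv(K)@[u,v,1]; d=np.array(c["rotation"])@[d[0],-d[1],-d[2]]
    return np.array(c["eye"],float),d/np.linalg.norm(d)
def atz(c,u,v,z):
    e,d=ray(c,u,v); return e+d*(z-e[2])/d[2]
def proj(c,p):
    q=np.array(c["rotation"]).T@(np.array(p,float)-np.array(c["eye"])); k=np.array(c["intrinsics"])@[q[0],-q[1],-q[2]]; return k[:2]/k[2]
def save(c,n): cv2.imwrite("pics/"+n,c["img"][:,:,::-1])
E
python3 - <<'E'
from h import *
print(observe(),tcp_to_grasp)
for n in("scene","top"):
    c=camera(n);save(c,n+"0.png");print(n,{k:v for k,v in c.items() if k!="img"})
    for q in["brush","flask","bin","bin_tray","paperweight","headlamp","spray","wedge","flask_lid","spikes_a"]:
        for b in boxes_of(n,q)[:4]:
            x,y,w,h=np.array(b["bbox"])*[640,480,640,480];print(q,round(b["p"],2),*[round(t) for t in(x,y,x+w,y+h)],end=' | ')
        print()
E
```

```text
{'time_s': 0.0, 'qpos': array([-1.25698432e+00,  3.42662924e-01,  1.52500355e+00,  1.27030881e-05,
        1.27540084e+00, -1.45999375e-01]), 'joint_vel': array([-0.00178984, -0.00122149,  0.00012809, -0.00030512,  0.00150107,
        0.00075424]), 'joint_efforts': array([-1.50650052e-03, -4.33678794e+01, -2.46014571e+01, -2.90990783e-04,
        8.05597461e-03,  2.35276315e-05]), 'eef_pos': array([ 232.88450374, -470.0801293 ,  230.66169516]), 'ee_rot': array([-7.35248963e-04,  9.73688048e-01,  2.27883832e-01, -5.57406951e-05]), 'force': array([-0.86450571, -0.55930038, -0.42758981]), 'torque': array([-0.01955077, -0.00281647,  0.00087943]), 'opening': 85.1738106457449} 18.700000000000003
scene {'intrinsics': array([[435.85890265,   0.        , 320.02773266],
       [  0.        , 435.85890265, 238.91781415],
       [  0.        ,   0.        ,   1.        ]]), 'eye': array([1250.60979012,  -92.00355703,  727.94919604]), 'rotation': array([0.68361782, 0.31944443, 0.27369428, 0.59641711])}
brush 0.92 459 214 504 304 | brush 0.8 434 162 460 250 | brush 0.68 418 181 437 238 | brush 0.6
[... 634 characters left out ...]
102,  0.04243288, -0.04804522, -0.69595258])}
brush 0.96 206 246 235 269 | brush 0.95 157 194 199 227 | brush 0.88 145 249 188 274 | brush 0.73 148 290 197 313 | 
flask 0.95 203 238 247 278 | flask 0.41 394 215 490 332 | 
bin 0.66 392 215 491 329 | 
bin_tray 0.36 398 283 473 331 | bin_tray 0.26 328 207 350 230 | 
paperweight 0.9 293 229 322 261 | paperweight 0.31 286 308 319 340 | 
headlamp 0.68 286 311 315 336 | headlamp 0.38 329 210 352 229 | 
spray 0.56 329 211 350 231 | 
wedge 0.58 327 267 353 314 | wedge 0.32 287 312 316 339 | 
flask_lid 0.95 248 162 285 203 | flask_lid 0.6 286 310 317 340 | 
spikes_a 0.69 415 170 448 207 | spikes_a 0.64 377 164 410 207 | spikes_a 0.34 400 279 475 335 |
```

View pics/scene0.png

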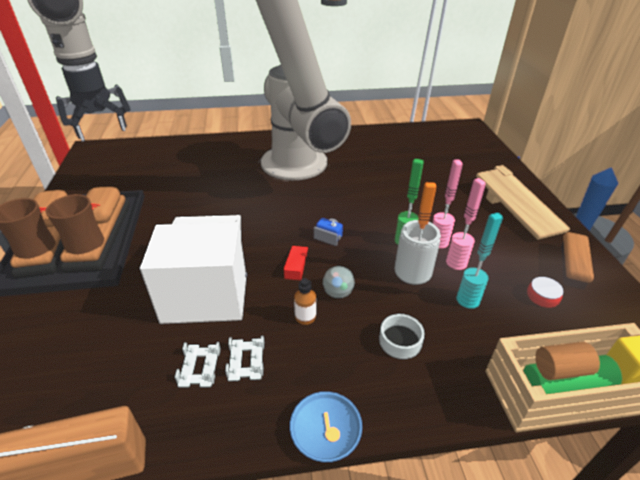

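View pics/top0.png

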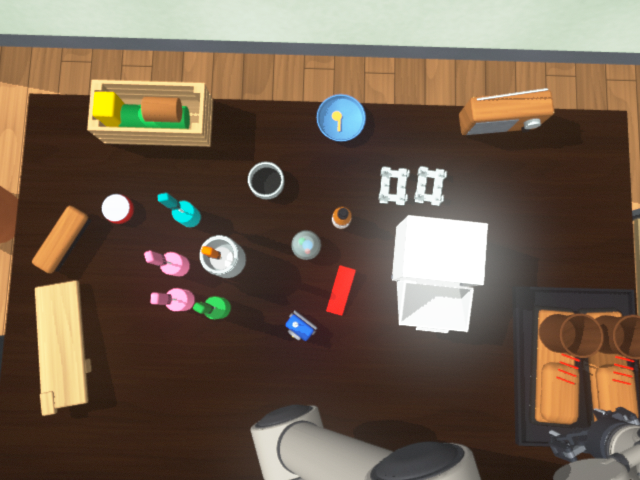

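Scene view: the orange brush stands in the flask (handle around 428,203; flask 397-440, 222-282). The green (415,180), pink (455,173 and 475,200) and turquoise (490,237) brushes are look-alikes standing outside it. In the top view the orange handle is at (212,254), and the bin is on the right with its mouth around (435,303). Next, one enlarged crop to confirm, plus measurements.

```bash
sed -i 's/^import numpy.*/&\nfrom scipy.spatial.transform import Rotation as R/; s/np.array(c\["rotation"\])/RM(c)/g' h.py; cat >> h.py <<'E'
def RM(c): q=c["rotation"]; return R.from_quat([q[1],q[2],q[3],q[0]]).as_matrix()
def tri(*obs):
    A=np.zeros((3,3));b=np.zeros(3);rs=[ray(*o) for o in obs]
    for e,d in rs: P=np.eye(3)-np.outer(d,d);A+=P;b+=P@e
    p=np.linalg.solve(A,b); return p,[np.linalg.norm((np.eye(3)-np.outer(d,d))@(p-e)) for e,d in rs]
def orange(c,roi):
    x0,y0,x1,y1=roi; h=cv2.cvtColor(c["img"],cv2.COLOR_RGB2HSV); m=np.zeros(h.shape[:2],np.uint8)
    m[y0:y1,x0:x1]=cv2.inRange(h,(6,150,90),(20,255,255))[y0:y1,x0:x1]
    return m
E
python3 - <<'E'
from h import *
s=camera("scene");t=camera("top")
for n,c,roi in(("s",s,(410,170,445,235)),("t",t,(195,235,235,270))):
    m=orange(c,roi);p=cv2.findNonZero(m)[:,0].astype(float);r=cv2.minAreaRect(p.astype(np.float32));print(n,len(p),r,p.min(0),p.max(0)); print(cv2.boxPoints(r).round(1).tolist())
# flask rim ellipse in top
for n,u,v,z in[("flask rim c",222,257,125),("marble",306,245,35),("spray",342,213,110),("wedge",341,290,20),("lamp",300,325,40),("lid",266,181,36),("green top",203,307,235),("pink",150,258,235),("pink2",158,299,235),("turq",166,199,235)]: print(n,atz(t,u,v,z).round(0))
a=cv2.resize(t["img"][200:330,130:270],None,fx=4,fy=4,interpolation=2)
b=cv2.resize(t["img"][205:345,380:500],None,fx=4,fy=4,interpolation=2)[:520]
cr=np.zeros((560,1080,3),np.uint8);cr[:520,:560]=a
cr=np.zeros((560,560+480,3),np.uint8);cr[:520,:560]=a;cr[:560,560:]=cv2.resize(t["img"][205:345,380:500],None,fx=4,fy=4,interpolation=2)
cv2.imwrite("pics/crop1.png",cv2.resize(cr,None,fx=.75,fy=.75,interpolation=3)[:,:,::-1])
E
```

```text
s 524 ((426.44232177734375, 204.28846740722656), (13.139781951904297, 46.67564010620117), 11.309932708740234) [419. 182.] [436. 227.]
[[415.3999938964844, 225.89999389648438], [424.6000061035156, 180.10000610351562], [437.5, 182.6999969482422], [428.29998779296875, 228.5]]
t 128 ((210.00001525878906, 252.00003051757812), (18.782970428466797, 8.944271087646484), 26.56505012512207) [202. 246.] [219. 257.]
[[199.60000610351562, 251.8000030517578], [203.60000610351562, 243.8000030517578], [220.39999389648438, 252.1999969482422], [216.39999389648438, 260.20001220703125]]
flask rim c [539. 223. 125.]
marble [581.  44.  35.]
spray [646. -35. 110.]
wedge [478. -41.  20.]
lamp [395.  52.  40.]
lid [731. 144.  36.]
green top [431. 236. 235.]
pink [523. 344. 235.]
pink2 [444. 323. 235.]
turq [642. 321. 235.]
```

View pics/crop1.png

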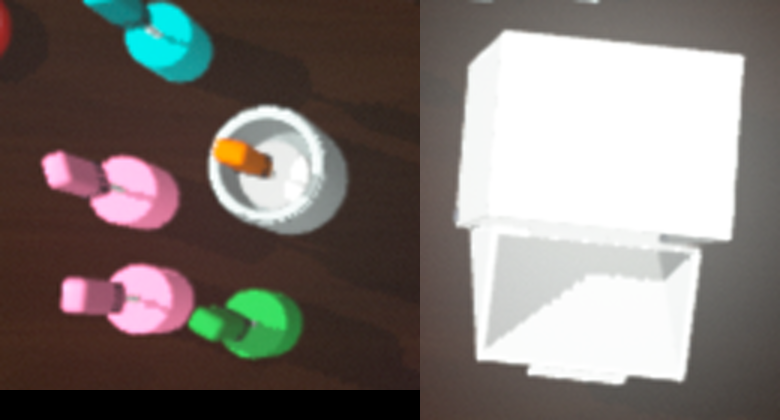

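The crop confirms the target: orange is the only brush standing in the flask, with its handle top at about (207,251) px. Bin tray front corners are about (399,324) and (468,332). Next I fit models.

```bash
cat > fit.py <<'E'
from h import *
from scipy.optimize import least_squares, minimize
s=camera("scene");t=camera("top")
def hull(c,P,k=4):
    q=np.array([(proj(c,p)+.5)*k for p in P]).astype(np.float32); return cv2.convexHull(q)
def box(x,y,yaw,tx=0,ty=0):
    P=[]
    for z in(145,245):
        for a,b in((11,5),(11,-5),(-11,5),(-11,-5),(8,8),(8,-8),(-8,8),(-8,-8)):
            P.append([x+a*np.cos(yaw)-b*np.sin(yaw)+tx*(z-10),y+a*np.sin(yaw)+b*np.cos(yaw)+ty*(z-10),z])
    return P
M=[]
for c,roi in((s,(410,170,445,235)),(t,(195,235,235,270))):
    x0,y0,x1,y1=roi;h=cv2.cvtColor(c["img"],cv2.COLOR_RGB2HSV);m=np.zeros(h.shape[:2],np.uint8)
    m[y0:y1,x0:x1]=cv2.inRange(h,(4,120,50),(22,255,255))[y0:y1,x0:x1];M.append((c,m>0))
def cost(p):
    e=0
    for c,m in M:
        k=np.zeros((1920,2560),np.uint8);cv2.fillConvexPoly(k,hull(c,box(*p)).astype(int),255)
        a=cv2.resize(k,(640,480),interpolation=cv2.INTER_AREA)/255.;e+=np.abs(a-m).sum()
    return e
best=[]
for yaw in np.arange(0,np.pi,np.pi/8):
    p0=np.array([542,224,yaw]);S=np.vstack([p0,p0+[6,0,0],p0+[0,6,0],p0+[0,0,.25]])
    r=minimize(cost,p0,method="Nelder-Mead",options=dict(initial_simplex=S,maxfev=90));best.append((r.fun,r.x.round(2)))
best.sort(key=lambda b:b[0]);print(*best[:5],sep="\n")
p5=np.r_[best[0][1],0,0];r=minimize(cost,p5,method="Nelder-Mead",options=dict(initial_simplex=np.vstack([p5,p5+np.diag([4,4,.2,.02,.02])]),maxfev=200));print("tilt fit",r.fun,r.x.round(3))
# bin
def binpts(x,y,yaw,th):
    c,sn=np.cos(yaw),np.sin(yaw);W=lambda a,b,z:[x+c*a-sn*b,y+sn*a+c*b,z]
    fx,fz=-65-135*np.sin(th),12+135*np.cos(th);bx,bz=-65-110*np.sin(th-.753),12+110*np.cos(th-.753)
    return dict(bl=W(65,85,160),br=W(65,-85,160),fl=W(-65,85,160),fr=W(-65,-85,160),tl=W(fx,75,fz),tr=W(fx,-75,fz),kl=W(bx,75,bz),kr=W(bx,-75,bz),m=W((fx+bx)/2,0,(fz+bz)/2),
      Bl=W(65,85,0),Br=W(65,-85,0),Fl=W(-65,85,0),Fr=W(-65,-85,0))
ob=dict(bl=(409,215.7),br=(487.7,224),fr=(483.3,285),tl=(399,324.3),tr=(468,331.7))
f=lambda p:np.concatenate([proj(t,binpts(*p)[k])-v for k,v in ob.items()])
r=least_squares(f,[540,-200,0,.83],x_scale=[10,10,.1,.1]);b=binpts(*r.x);print(r.x.round(3),r.fun.round(1),"mouth",np.round(b["m"],1))
o=[]
for c,(x0,y0,w,h) in((t,(380,205,120,140)),(s,(130,200,130,140))):
    im=cv2.resize(c["img"][y0:y0+h,x0:x0+w],None,fx=3,fy=3,interpolation=2)
    for k,p in b.items():
        u,v=(proj(c,p)-[x0,y0])*3+1.5;cv2.drawMarker(im,(int(u),int(v)),(255,0,0) if k!="m" else (0,0,255),cv2.MARKER_CROSS,9,1)
    o.append(im)
cv2.imwrite("pics/bin1.png",np.hstack(o)[:,:,::-1])
# flask rim circle (top) check
for z,rr in((125,34),(125,41),(10,37)):pass
E
python3 fit.py
```

```text
(np.float64(332.45098039215685), array([542.05, 236.43,   1.44]))
(np.float64(332.72941176470584), array([542.64, 236.21,   1.45]))
(np.float64(333.6235294117647), array([542.08, 236.32,   1.49]))
(np.float64(334.99607843137255), array([542.24, 236.43,   1.53]))
(np.float64(335.5686274509804), array([542.89, 236.33,   0.81]))
tilt fit 330.5058823529411 [ 5.42575e+02  2.37717e+02  1.46100e+00 -6.00000e-03 -7.00000e-03]
[ 5.63753e+02 -2.53676e+02 -8.10000e-02  8.40000e-01] [-0.6 -0.2  0.2  0.1  0.5  0.1  0.2 -0.1 -0.3 -0. ] mouth [ 444.1 -244.   111.8]
```

View pics/bin1.png

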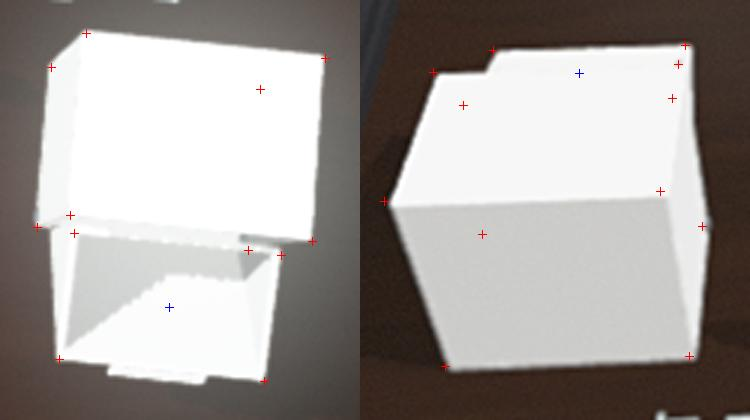

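Bin fit lies on the corners within about 1 px (mouth at 444,-244,112). The brush fit residual is too large, so I'm checking it.

```bash
cat >> fit.py <<'E'
print("--")
for c,m in M:
    k=np.zeros((1920,2560),np.uint8);cv2.fillConvexPoly(k,hull(c,box(*best[0][1])).astype(int),255);a=cv2.resize(k,(640,480),interpolation=cv2.INTER_AREA)/255.
    ys,xs=np.nonzero(m);print(m.sum(),a.sum(),xs.min(),xs.max(),ys.min(),ys.max(),hull(c,box(*best[0][1]),1)[:,0].round(0).tolist())
o=[]
p=best[0][1]
for c,(x0,y0,w,h),m in((t,(190,225,70,70),M[1][1]),(s,(390,165,70,130),M[0][1])):
    im=cv2.resize(c["img"][y0:y0+h,x0:x0+w],None,fx=5,fy=5,interpolation=2)
    def P(q,col):
        pts=((np.array([proj(c,a) for a in q])-[x0,y0]+.5)*5).astype(int);cv2.polylines(im,[pts],True,col,1)
    P([(539-0+41*np.cos(a),223+41*np.sin(a),125) for a in np.arange(0,6.3,.2)],(255,0,0))
    P([(539+44*np.cos(a),223+44*np.sin(a),0) for a in np.arange(0,6.3,.2)],(0,255,0))
    h_=hull(c,box(*p),1)[:,0];cv2.polylines(im,[((h_-[x0,y0])*5).astype(int)],True,(0,0,255),1)
    o.append(cv2.copyMakeBorder(im,0,650-im.shape[0],0,0,cv2.BORDER_CONSTANT))
cv2.imwrite("pics/br1.png",cv2.resize(np.hstack(o),None,fx=.9,fy=.9)[:,:,::-1])
E
python3 fit.py | sed -n '/--/,$p'
```

```text
--
782 530.2078431372549 413 444 170 227 [[437.0, 185.0], [429.0, 224.0], [427.0, 225.0], [420.0, 225.0], [418.0, 224.0], [417.0, 221.0], [425.0, 182.0], [426.0, 182.0], [434.0, 181.0], [436.0, 182.0]]
151 195.76470588235293 201 219 246 257 [[220.0, 253.0], [220.0, 258.0], [218.0, 259.0], [211.0, 258.0], [201.0, 253.0], [199.0, 252.0], [200.0, 247.0], [202.0, 245.0], [210.0, 246.0], [219.0, 252.0]]
```

View pics/br1.png

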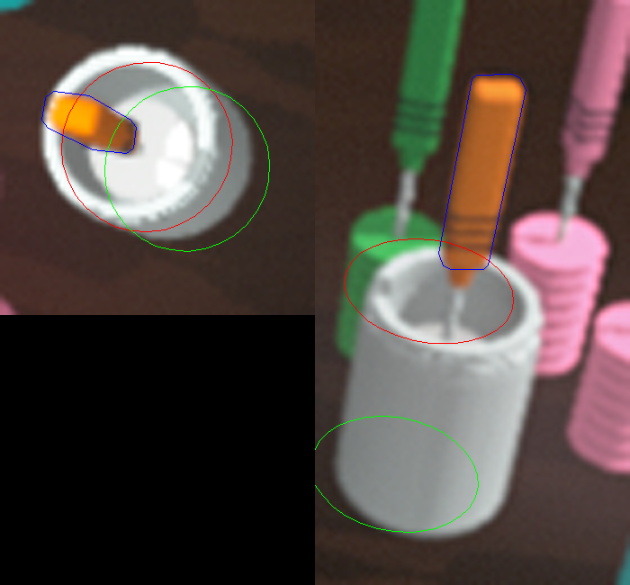

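The blue brush outline matches the handle in both views. The flask guess is about 8 mm off. Refitting with a cleaner mask.

```bash
cat > fit2.py <<'E'
exec(open("fit.py").read().split("best=[]")[0].replace('(4,120,50),(22,255,255)','(4,150,50),(18,255,255)'))
for i,(c,m) in enumerate(M):
    n,l,st,_=cv2.connectedComponentsWithStats(m.astype(np.uint8));k=1+st[1:,4].argmax();m=l==k;print(st[k]);M[i]=(c,m)
# ignore tapered low end: weight by rows in scene
best=[]
for yaw in np.arange(0,np.pi,np.pi/8):
    p0=np.array([542,236,yaw,0,0]);S=np.vstack([p0,p0+np.diag([4,4,.3,.01,.01])])
    c3=lambda p:cost(p)+ (np.hypot(p[3],p[4])/.01)**2*2
    r=minimize(c3,p0,method="Nelder-Mead",options=dict(initial_simplex=S,maxfev=130));best.append((r.fun,r.x.round(3)))
best.sort(key=lambda b:b[0]);print(*best,sep="\n")
# flask silhouette in top: bright grey low-saturation pixels around
for c,roi in((t,(192,228,255,285)),):
    x0,y0,x1,y1=roi;h=cv2.cvtColor(c["img"],cv2.COLOR_RGB2HSV)[y0:y1,x0:x1]
    m=((h[...,2]>75)&(h[...,1]<70)|(cv2.inRange(h,(4,150,50),(18,255,255))>0)).astype(np.uint8)
    n,l,st,_=cv2.connectedComponentsWithStats(m);m=(l==1+st[1:,4].argmax())
    F=np.zeros((480,640),bool);F[y0:y1,x0:x1]=m
    H=M[1][1]
    def fc(p):
        q=[(p[0]+r*np.cos(a),p[1]+r*np.sin(a),z) for z,r in((0,44),(108,44),(125,41)) for a in np.arange(0,6.28,.1)]
        k=np.zeros((1920,2560),np.uint8);cv2.fillConvexPoly(k,hull(c,q).astype(int),255);a=cv2.resize(k,(640,480),interpolation=cv2.INTER_AREA)/255.
        return (np.abs(a-F)*~H).sum()
    r=minimize(fc,[546,231],method="Nelder-Mead",options=dict(initial_simplex=[[546,231],[552,231],[546,237]]));print("flask",r.x,r.fun,F.sum())
E
python3 fit2.py
```

```text
[419 181  19  47 543]
[202 246  18  12  94]
(np.float64(177.15845176871366), array([ 5.43711e+02,  2.37520e+02,  1.36300e+00, -5.00000e-03,
       -4.00000e-03]))
(np.float64(179.27613309751047), array([ 5.44439e+02,  2.38131e+02,  8.90000e-01, -7.00000e-03,
       -8.00000e-03]))
(np.float64(180.37674151403058), array([ 5.44415e+02,  2.38378e+02,  1.46600e+00, -5.00000e-03,
       -8.00000e-03]))
(np.float64(180.5998905679327), array([5.42621e+02, 2.36477e+02, 8.93000e-01, 1.00000e-03, 0.00000e+00]))
(np.float64(181.25971139736802), array([ 5.42842e+02,  2.37553e+02,  1.40700e+00, -4.00000e-03,
       -4.00000e-03]))
(np.float64(181.82797360771124), array([ 5.43668e+02,  2.36000e+02,  8.28000e-01, -4.00000e-03,
        2.00000e-03]))
(np.float64(182.9997809193232), array([ 5.42583e+02,  2.38629e+02,  3.93300e+00,  0.00000e+00,
       -1.10000e-02]))
(np.float64(189.30935239941945), array([5.43497e+02, 2.36191e+02, 1.57200e+00, 2.00000e-03, 1.00000e-03]))
flask [545.48753142 233.2257117 ] 149.9294117647059 1525
```

Brush axis ≈ (542.7, 236.5), flask ≈ (545.5, 233.2), handle wide side at yaw ≈ 1.14. First the arm goes up, then across above everything.

>>> move_arm(
  series=[
    [0,0,28,0,0,0,85],
    [0,0,28,0,0,0,85],
    [0,0,28,0,0,0,85],
    [0,0,28,0,0,0,85],
    [12,28,0,0,0,0.03,85],
    [12,28,0,0,0,0.03,85],
    [12,28,0,0,0,0.03,85],
    [12,28,0,0,0,0.03,85],
    [12,28,0,0,0,0.03,85],
    [12,28,0,0,0,0.03,85],
    [12,28,0,0,0,0.03,85],
    [12,28,0,0,0,0.03,85],
    [12,28,0,0,0,0.03,85],
    [12,28,0,0,0,0.03,85],
    [12,28,0,0,0,0.03,85],
    [12,28,0,0,0,0.03,85],
    [12,28,0,0,0,0.03,85],
    [12,28,0,0,0,0.03,85],
    [12,28,0,0,0,0.03,85],
    [12,28,0,0,0,0.03,85],
  ],
)

```text
time_s: 3.17
eef_pos: [425.3, -21.0, 343.5]
ee_rot: [0.0, 0.891, 0.453, 0.0]
force: [0.2, -0.5, -0.4]
opening: 85.2
```

>>> move_arm(
  series=[
    [12,26,0,0,0,0.02,85],
    [12,26,0,0,0,0.02,85],
    [12,26,0,0,0,0.02,85],
    [12,26,0,0,0,0.02,85],
    [12,26,0,0,0,0.02,85],
    [12,26,0,0,0,0.02,85],
    [12,26,0,0,0,0.02,85],
    [12,26,0,0,0,0.02,85],
    [12,26,0,0,0,0.02,85],
    [9.7,25,0,0,0,0.015,85],
    [0,0,0,0,0,0,85],
    [0,0,0,0,0,0,85],
    [0,0,0,0,0,0,85],
  ],
)

```text
time_s: 4.25
eef_pos: [542.5, 236.0, 343.1]
ee_rot: [0.0, 0.843, 0.537, -0.0]
force: [0.3, -0.7, -0.2]
opening: 84.9
```

>>> move_arm(
  series=[
    [0,0,-15,0,0,0,85],
    [0,0,-15,0,0,0,85],
    [0,0,-15,0,0,0,85],
    [0,0,-15,0,0,0,85],
    [0,0,-15,0,0,0,85],
    [0,0,-15,0,0,0,85],
    [0,0,-15,0,0,0,85],
    [0,0,-15,0,0,0,85],
    [0,0,-15,0,0,0,85],
    [0,0,-12,0,0,0,85],
    [0,0,0,0,0,0,85],
    [0,0,0,0,0,0,85],
  ],
)

```text
time_s: 5.25
eef_pos: [542.5, 235.4, 196.6]
ee_rot: [0.0, 0.844, 0.537, -0.0]
force: [0.3, 0.4, 0.5]
opening: 85.1
```

```bash
python3 - <<'E'
from h import *
s=camera("scene");t=camera("top")
a=cv2.resize(s["img"][130:300,370:500],None,fx=3,fy=3,interpolation=2);b=cv2.resize(t["img"][200:300,160:280],None,fx=3,fy=3,interpolation=2)
b=cv2.copyMakeBorder(b,0,a.shape[0]-b.shape[0],0,0,cv2.BORDER_CONSTANT)
cv2.imwrite("pics/pre.png",np.hstack([a,b])[:,:,::-1])
E
```

```text
(no output)
```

View pics/pre.png

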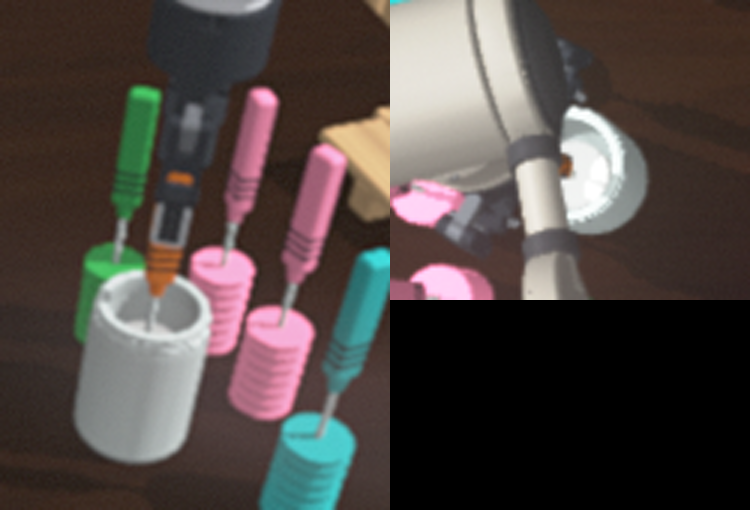

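The fingers straddle the orange handle (crop 180,180), centred as seen from the scene camera, and the neighbours are clear. Closing.

>>> move_arm(
  series=[
    [0,0,0,0,0,0,60],
    [0,0,0,0,0,0,45],
    [0,0,0,0,0,0,30],
    [0,0,0,0,0,0,20],
    [0,0,0,0,0,0,10],
    [0,0,0,0,0,0,5],
    [0,0,0,0,0,0,5],
    [0,0,0,0,0,0,5],
    [0,0,0,0,0,0,5],
    [0,0,0,0,0,0,5],
    [0,0,0,0,0,0,5],
    [0,0,0,0,0,0,5],
  ],
)

```text
time_s: 6.35
eef_pos: [542.8, 236.6, 196.5]
ee_rot: [0.0, 0.843, 0.537, 0.0]
force: [-0.3, 0.6, 2.3]
opening: 15.1
```

Gripped on the 16 mm flats (15.1 mm reading). First stroke up, with a small shift towards the flask's axis.

>>> move_arm(
  series=[
    [0,0,5,0,0,0,5],
    [0.5,-0.5,7,0,0,0,5],
    [0.5,-0.5,8,0,0,0,5],
    [0.5,-0.5,8,0,0,0,5],
    [0.5,-0.5,8,0,0,0,5],
    [0,0,7,0,0,0,5],
    [0,0,7,0,0,0,5],
    [0,0,0,0,0,0,5],
    [0,0,0,0,0,0,5],
    [0,0,0,0,0,0,5],
    [0,0,0,0,0,0,5],
  ],
)

```text
time_s: 7.27
eef_pos: [544.4, 234.5, 245.7]
ee_rot: [-0.0, 0.843, 0.537, -0.001]
force: [0.4, 0.0, -1.5]
opening: 15.3
```

```bash
python3 - <<'E'
from h import *
s=camera("scene");t=camera("top");print(observe()["force"])
a=cv2.resize(s["img"][130:300,370:500],None,fx=3,fy=3,interpolation=2);b=cv2.resize(t["img"][200:300,160:280],None,fx=3,fy=3,interpolation=2)
b=cv2.copyMakeBorder(b,0,a.shape[0]-b.shape[0],0,0,cv2.BORDER_CONSTANT)
cv2.imwrite("pics/up1.png",np.hstack([a,b])[:,:,::-1])
E
```

```text
[-0.46356905 -0.56260981 -0.79326691]
```

View pics/up1.png

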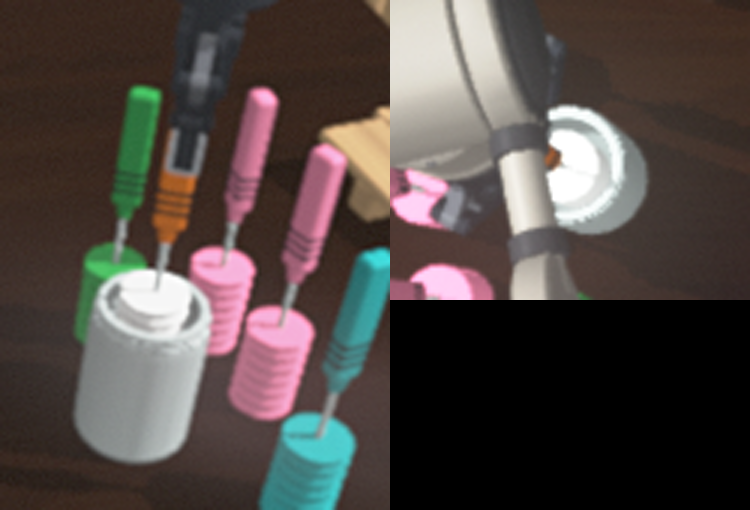

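The head is now at the flask's rim, well centred, and the flask is unmoved. Now down, up, down.

>>> move_arm(
  series=[
    [0,0,-7,0,0,0,5],
    [0,0,-8,0,0,0,5],
    [0,0,-8,0,0,0,5],
    [0,0,-8,0,0,0,5],
    [0,0,-8,0,0,0,5],
    [0,0,-5,0,0,0,5],
    [0,0,-4,0,0,0,5],
    [0,0,0,0,0,0,5],
    [0,0,0,0,0,0,5],
    [0,0,0,0,0,0,5],
    [0,0,0,0,0,0,5],
  ],
)

```text
time_s: 8.28
eef_pos: [545.0, 234.6, 198.9]
ee_rot: [0.0, 0.843, 0.537, 0.001]
force: [-0.4, 0.4, -0.9]
opening: 15.7
```

>>> move_arm(
  series=[
    [0,0,5,0,0,0,5],
    [0,0,7,0,0,0,5],
    [0,0,8,0,0,0,5],
    [0,0,8,0,0,0,5],
    [0,0,8,0,0,0,5],
    [0,0,8,0,0,0,5],
    [0,0,4,0,0,0,5],
    [0,0,0,0,0,0,5],
    [0,0,0,0,0,0,5],
    [0,0,0,0,0,0,5],
    [0,0,0,0,0,0,5],
  ],
)

```text
time_s: 9.2
eef_pos: [544.5, 234.4, 245.7]
ee_rot: [-0.0, 0.843, 0.537, -0.001]
force: [-0.4, 0.5, -1.4]
opening: 15.1
```

>>> move_arm(
  series=[
    [0,0,-7,0,0,0,5],
    [0,0,-8,0,0,0,5],
    [0,0,-8,0,0,0,5],
    [0,0,-8,0,0,0,5],
    [0,0,-8,0,0,0,5],
    [0,0,-5,0,0,0,5],
    [0,0,-4,0,0,0,5],
    [0,0,0,0,0,0,5],
    [0,0,0,0,0,0,5],
    [0,0,0,0,0,0,5],
    [0,0,0,0,0,0,5],
  ],
)

```text
time_s: 10.12
eef_pos: [544.9, 234.6, 198.8]
ee_rot: [0.0, 0.843, 0.537, 0.0]
force: [-0.4, -0.8, -0.3]
opening: 15.6
```

Two full strokes done. Lifting out and carrying the brush across high up.

>>> move_arm(
  series=[
    [0,0,8,0,0,0,5],
    [0,0,16,0,0,0,5],
    [0,0,18,0,0,0,5],
    [0,0,18,0,0,0,5],
    [0,0,18,0,0,0,5],
    [0,0,18,0,0,0,5],
    [0,0,18,0,0,0,5],
    [0,0,18,0,0,0,5],
    [0,0,18,0,0,0,5],
    [0,0,18,0,0,0,5],
    [0,0,14,0,0,0,5],
    [0,0,8,0,0,0,5],
    [0,0,0,0,0,0,5],
    [0,0,0,0,0,0,5],
  ],
)

```text
time_s: 11.28
eef_pos: [544.6, 234.5, 388.4]
ee_rot: [0.0, 0.843, 0.537, 0.0]
force: [0.2, -0.6, -1.9]
opening: 15.3
```

>>> move_arm(
  series=[
    [-1,-6,0,0,0,0,5],
    [-3,-14,0,0,0,0,5],
    [-4,-20,0,0,0,0,5],
    [-5,-24,0,0,0,0,5],
    [-5,-24,0,0,0,0,5],
    [-5,-24,0,0,0,0,5],
    [-5,-24,0,0,0,0,5],
    [-5,-24,0,0,0,0,5],
    [-5,-24,0,0,0,0,5],
    [-5,-24,0,0,0,0,5],
    [-5,-24,0,0,0,0,5],
    [-5,-24,0,0,0,0,5],
    [-5,-24,0,0,0,0,5],
    [-5,-24,0,0,0,0,5],
    [-5,-24,0,0,0,0,5],
    [-5,-24,0,0,0,0,5],
    [-5,-24,0,0,0,0,5],
    [-5,-24,0,0,0,0,5],
    [-5,-24,0,0,0,0,5],
    [-5,-24,0,0,0,0,5],
  ],
)

```text
time_s: 12.95
eef_pos: [450.6, -214.6, 387.3]
ee_rot: [-0.001, 0.843, 0.537, -0.0]
force: [0.4, -0.6, -1.4]
opening: 15.2
```

>>> move_arm(
  series=[
    [-4,-18,0,0,0,0,5],
    [-3,-9,0,0,0,0,5],
    [-1,-4,0,0,0,0,5],
    [0,0,0,0,0,0,5],
    [0,0,0,0,0,0,5],
    [0,0,0,0,0,0,5],
    [0,0,0,0,0,0,5],
    [0,0,0,0,0,0,5],
  ],
)

```text
time_s: 13.62
eef_pos: [444.0, -243.7, 388.5]
ee_rot: [0.0, 0.843, 0.538, 0.0]
force: [1.0, 0.2, -0.7]
opening: 14.9
```

```bash
python3 - <<'E'
from h import *
s=camera("scene");t=camera("top");o=observe();print(o["eef_pos"],o["ee_rot"],o["opening"])
p=np.array(o["eef_pos"])
A=[]
for c,(x0,y0,w,h) in((s,(130,60,160,200)),(t,(370,200,140,200))):
    im=cv2.resize(c["img"][y0:y0+h,x0:x0+w],None,fx=2.6,fy=2.6,interpolation=2)
    b=p+[0,0,19-205]
    for d,r in((0,25),(75,25),(135,9)):
        pts=[((proj(c,b+[r*np.cos(a),r*np.sin(a),d])-[x0,y0]+.5)*2.6).astype(int) for a in np.arange(0,6.28,.3)]
        cv2.polylines(im,[np.array(pts)],True,(255,0,0),1)
    for q in((444.1,-244,111.8),(444.1,-244,137)): cv2.drawMarker(im,tuple(((proj(c,q)-[x0,y0]+.5)*2.6).astype(int).tolist()),(0,0,255),cv2.MARKER_CROSS,10,1)
    A.append(im)
cv2.imwrite("pics/over.png",np.hstack(A)[:,:,::-1])
E
```

```text
[ 443.87933087 -244.0006813   388.43518611] [1.38992904e-04 8.43075113e-01 5.37795806e-01 6.97519761e-05] 15.389194728415973
```

View pics/over.png

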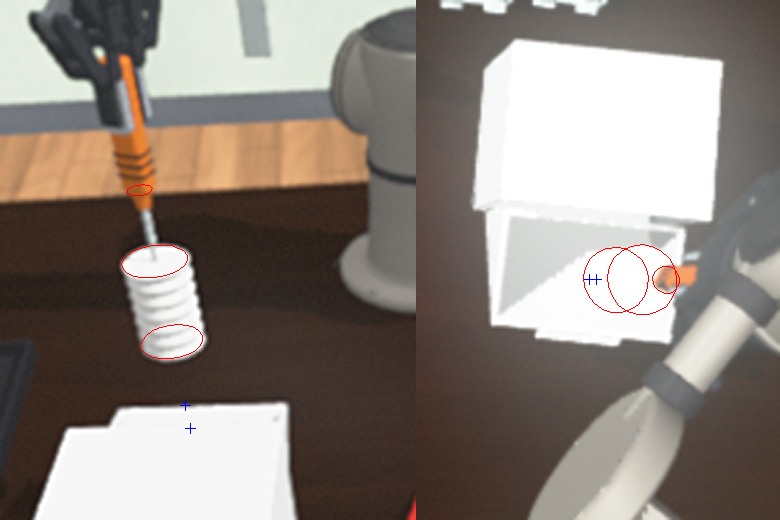

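The brush hangs upright, and the predicted outline matches the head (crop 162,300) to within about 1.5 px, so it may sit some 2 mm lower. The bin is unmoved. Descending 64 mm.

>>> move_arm(
  series=[
    [0,0,-5,0,0,0,5],
    [0,0,-8,0,0,0,5],
    [0,0,-9,0,0,0,5],
    [0,0,-9,0,0,0,5],
    [0,0,-9,0,0,0,5],
    [0,0,-8,0,0,0,5],
    [0,0,-6,0,0,0,5],
    [0,0,-5,0,0,0,5],
    [0,0,-4,0,0,0,5],
    [0,0,0,0,0,0,5],
    [0,0,0,0,0,0,5],
    [0,0,0,0,0,0,5],
    [0,0,0,0,0,0,5],
    [0,0,0,0,0,0,5],
    [0,0,0,0,0,0,5],
    [0,0,0,0,0,0,5],
  ],
)

```text
time_s: 15.05
eef_pos: [443.7, -244.5, 325.5]
ee_rot: [0.0, 0.843, 0.537, 0.0]
force: [-1.0, 0.1, -1.5]
opening: 15.5
```

```bash
python3 - <<'E'
from h import *
s=camera("scene");t=camera("top");o=observe();print(o["eef_pos"],o["force"],o["opening"])
a=cv2.resize(s["img"],None,fx=1.2,fy=1.2)[:540,:560];b=cv2.resize(t["img"],None,fx=.75,fy=.75)[80:,20:260]
b=cv2.copyMakeBorder(b,0,540-b.shape[0],0,0,cv2.BORDER_CONSTANT)
cv2.imwrite("pics/end.png",np.hstack([a,b])[:,:,::-1])
E
```

```text
[ 443.72476555 -244.4795052   325.36813689] [ 1.00894988 -0.11669061 -1.03200092] 15.20621455417487
```

View pics/end.png

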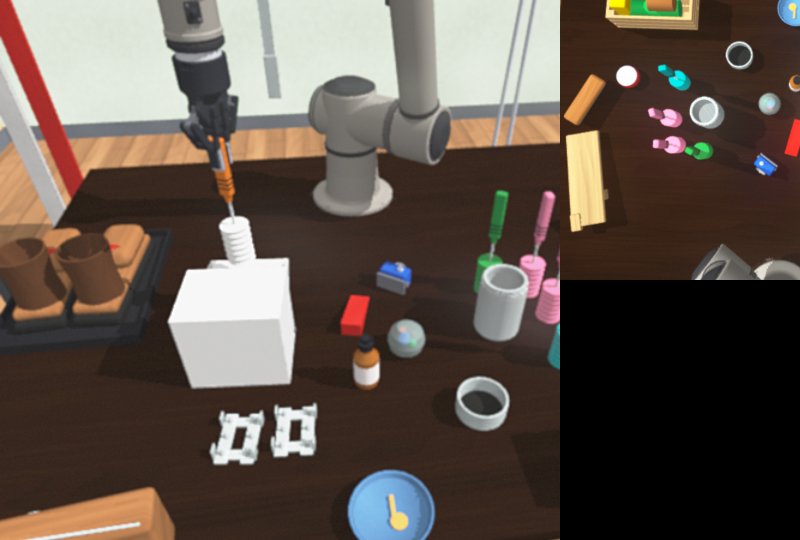

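The brush hangs upright over the bin (head around 237,240 in this view), and the flask and other things stand where they were. The underside is computed at about 137-139 mm, roughly 26 mm above the mouth's centre. Handing in.

```bash
python3 -c "
from h import *
print(finish_job())"
```

```text
the job is handed in; nothing more can be done
None
```

I gripped the orange-handled brush and scrubbed the flask with two up-and-down strokes. I then lifted the brush out, carried it high over the bench and handed the job in at about 15 s, still holding it over the bin. The hand-in reports no verdict.

**Strokes:** each stroke up measured about 47–49 mm. Each push down ended about 2 mm above the flask's floor, judging by the arm's height.

**Final position:**
- **Sideways:** the tool stood at (443.7, −244.5) mm, within about 1 mm of my fitted mouth centre at (444, −244, 112).
- **Height:** the underside worked out at 137–139 mm, about 26 mm above the mouth.
- **Hold:** the grip read 15.2 mm and wrist forces were about 1 N. The last picture showed the brush upright, with the flask, bin and visible items looking undisturbed.

**What did not fully agree:**
- **Handle angle:** the model fit left it loose (0.8–1.5 rad). The 15 mm grip fits the handle's 16 mm flats.
- **Flask position:** my first estimate was about 8 mm off, and I refitted it before moving.
- **Brush height:** the picture taken before the last descent suggested the brush hung 2–3 mm lower than calculated, which is within the allowed range.

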